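# Dispense the thin battery cells through the dial of a tipping trough

### The job

First slide the round dish so that it is centred on the round black mat under the dispenser's spout; then turn the white dial until the hole that fits the two thin cells, but not the thick one, is in line with the trough. Push the steel bail over to tip the trough until both thin cells have slid out into the dish, without touching any cell and with the thick cell kept back; let the trough down level again, and finally turn the dial back to its closed (no-hole) position between the middle and the large hole. Do not disturb the tape roll, the meter or the squeeze bottle.

Things in the scene. Friction and masses are not known exactly. Their poses are not given: they have to be found in the camera images.
- stand: Fixed dispenser stand: base plate and two grey posts carrying the tipping trough. Origin on the bench below the trough's pivot; +x is the way the cells leave (spout side), +y left of it, z up. Base plate x -200 to 0 mm, y +-75 mm, 12 mm high; posts at x +-12, y +-50 to 60 mm, 145 mm high.
- hopper (a joint): Tipping of the trough about the stand's y axis, 130 mm above the stand's origin (rad): 0 level, at rest; grows as the spout end goes down; stop at 0.9. Its weight brings it back to 0 when let go (damped); 3 to 6 N at the bail tip it. At 0.6 or more cells slide by themselves and need about a second to leave.
- lane (a point): Point on the pivot axis, 130 mm above the bench, turning with the trough: x along the groove to the spout, z up when level. The trough is an open V groove from x -202 to +35 mm, 70 mm wide; the cells lie in it end to end along x, the thin ones in front; the axes of thin cells run through this point.
- bail (a point): Middle of the cross bar of the steel bail (upside-down U of 12 mm round bar, 86 mm wide along the stand's y, over the trough). When level it is at stand x -50 mm, 280 mm above the bench; it goes with the trough on a circle of 158 mm about the pivot. Push it from behind (stand's -x side) towards the spout.
- dial_centre (a point): Centre of the white dial, on its axis: stand x 40, y 0, 180 mm above the bench while the trough is level; goes with the trough. The dial is an upright disc 150 mm across, 8 mm thick, with six lugs on its rim, 60 degrees apart, each 12 mm wide, 12 mm deep along x, reaching from 75 to 105 mm from the axis.
- dial (a joint): Turn of the dial about the stand's x axis (rad), range -1.5 to 2.4. Only the station at the bottom is in line with the trough: 0 closed (no hole); 1.047 middle hole (28 mm, passes thin cells only); 2.094 small hole (17 mm, passes none); -1.047 large hole (38 mm, passes all). Friction holds it; 1 to 2 N at a lug turn it.
- lug (a point): Outer end, 105 mm from the dial's axis, of the lug that points straight up at dial value 0. At dial value q the six lugs lean from straight up by q + n*1.047 rad (n whole), positive meaning towards the stand's -y: pushing an upper lug towards the stand's -y raises the value. At every station one lug points straight up.
- mat (a point): Centre of the flat round black mat (186 mm across, flush with the bench) under the spout, 102 mm ahead of the stand's origin along its +x.
- dish: Loose round aluminium dish, 180 mm outside diameter, 35 mm high, upright wall 8 mm thick, floor 6 mm thick, about 0.3 kg. Origin at the centre of its underside. It starts about 170 mm to the left or right of the dispenser; the tape roll stands on the other side.
- thin_a: Thin battery cell in the trough, the first in line: blue cylinder 21 mm diameter, 65 mm long, along its x axis. Origin at its middle.
- thin_b: Thin battery cell in the trough, second in line, the same as thin_a. Origin at its middle.
- thick: Thick battery cell, last in line in the trough: blue cylinder 32 mm diameter, 65 mm long, along its x axis. Origin at its middle. It must stay in the trough.
- tape: Bystander: roll of tape lying flat, 90 mm diameter, 25 mm high. Origin at the centre of its underside.
- meter: Bystander: red and black multimeter lying flat, 150 x 75 x 40 mm, beyond the dish mat. Origin at the centre of its underside.
- squeeze: Bystander: clear squeeze bottle standing, 52 mm diameter, 130 mm high, beside the rear of the trough. Origin at the centre of its underside.
Not all that is in view belongs to the job. Several things have the shape of the dish; the one meant has the colours described above.

How it is judged (in metres and radians):
On the way, in this order (a step that is already met when the one before it is completed fails the run):
1. the dish is centred on the mat (within 35 mm), trough still level (horizontal distance between dish and mat below 0.035 m and value of joint hopper below 0.08 rad), for 0.2 s.
2. the dial shows the middle hole to the trough (within 0.1 rad), trough still level (value of joint dial between 0.947 and 1.147 rad and value of joint hopper below 0.08 rad), for 0.2 s.
3. both thin cells lie in the dish (horizontal distance between each of thin_a, thin_b and dish below 0.075 m and height (world z) of each of thin_a, thin_b below 0.06 m), for 0.1 s.
4. the trough is level again (value of joint hopper below 0.05 rad), for 0.2 s.
At the end, for the whole second after the job is handed in: Both thin cells lie at rest in the dish (middle within 75 mm of its centre, below 60 mm), the dish stands flat within 50 mm of the mat's centre, the thick cell still lies in the trough, the trough is level (within 0.05 rad) and the dial is closed (0 within 0.15 rad) (all of step 3 and value of joint dial between -0.15 and 0.15 rad and value of joint hopper below 0.05 rad and horizontal distance between dish and mat below 0.05 m and angle between dish's own z axis and vertical below 0.06 rad and y of thick in the frame of lane between -0.012 and 0.012 m and x of thick in the frame of lane below 0.02 m and z of thick in the frame of lane below 0.02 m and linear speed of each of thin_a, thin_b, thick, dish below 0.03 m/s); the robot touches nothing.
It fails at once if the thick cell leaves the trough (x of thick in the frame of lane above 0.035 m or z of thick in the frame of lane above 0.04 m).
It fails at once if the robot touches a cell (contact force between any of the fingers, the arm and thin_a above 0.5 N or contact force between any of the fingers, the arm and thin_b above 0.5 N or contact force between any of the fingers, the arm and thick above 0.5 N).
It fails at once if a bystander is moved by more than 25 mm or knocked over (distance of any of tape, meter, squeeze from where it was at the start of the episode above 0.025 m or angle between any of tape, meter, squeeze's own z axis and vertical above 0.4 rad).
It also fails if it takes over 72 s, if anything falls off the work surface, if the arm or the gripper's body presses on something with over 40 N, if the wrist force passes 120 N, or if a joint passes its speed limit or range.

### The arm

A 6-joint arm with a two-finger parallel gripper is mounted at the origin on the work surface. World frame = base frame: x ahead of the robot, y to its left, z up, the work surface at z = 0. Lengths are in mm, angles in rad, forces in N, time in s.
With the tool pointing down it reaches from about 350 to 775 mm from the base axis. Payload 7.3 kg.
Tool frame: the origin (TCP) lies midway between the tips of the shut fingers; the grasp point (between the pads) lies 19 mm behind it; z points along the fingers, y is the line along which they close (so a half turn about z gives the same grasp; the last joint's range is limited). The gripper opens to 92 mm and grips with 3 to 60 N. Pads are 19 mm wide; open, the fingers measure 130 mm over their backs; the gripper's body (75 mm by 190 mm) begins 47 mm behind the grasp point.
Start: joints at [-1.259, 0.342, 1.524, -0, 1.275, -0.146], TCP at [232.061, -470.948, 226.741] pointing down, gripper open.
Joint ranges: [-2.53, 2.53], [-0.77, 2.02], [0.04, 2.7], [-1, 4.14], [0.28, 2.66], [-3.11, 3.11]. Speed limits (rad/s): [2.57, 2.57, 3.14, 3.14, 3.14, 3.14].

### API

Orientations are given as [roll, pitch, yaw] about the fixed x, y, z axes, in that order (R = Rz(yaw) Ry(pitch) Rx(roll)).
In Python, from plant import bot gives the robot as it stands.
- The arm moves only by the tool jog_arm, never from a script. Its arguments are lists of equal length, an entry for each row: "dp": the shift along the tool's x, y, z in m, a list of three; "twist": the turn about the tool's z in degrees. A call has 1 to 10 rows; each row shifts and turns the commanded pose from where the row before left it, along the tool's axes as they then stand; what a row does not reach is not made up. A row lasts 1/8 s, in which the tool goes at most 62.5 mm and 10.7 degrees, less where a joint would pass 70% of its speed; a pose out of reach is approached as far as the arm can. A call is refused whole if a number of a shift passes 0.0625 or a number of a turn 10.7, either way. A call with a gripper value outside its range is refused whole. "jaw" is the finger opening in m, from 0 to 0.0918, set as the call begins (left out, the last holds). The fingers move at their own pace and stop on an object; the grip force is fixed at half the most. Time passes only in rows, so rows that do not move let the fingers close. It gives the time, the measured TCP pose, the force, the opening and the grip force at its end, in the units of the state.
- bot.get_obs(): the state, without advancing time (a new reading comes with each control period).
- bot.capture(name): name is "scene" or "side" or "wrist"; returns the picture (420x560x3 uint8, blue, green, red); there is no depth.
- bot.camera_params(name): a dict with "fx", "fy", "cx", "cy" (pixels), "k1" (the pictures are not rectified: a ray, as slopes to the right and down, at radius r is drawn at 1 + k1 r^2 times it, then the intrinsics apply), "R" (3x3) and "t" (3): a world point X has camera coordinates R X + t. Camera axes: x right, y down, z forward; pixel columns grow to the right and rows downward; lengths in mm; the calibration is good to about 2 mm. A picture is of the moment at which its call begins: read the wrist's pose just before it. camera_params takes no time and is no camera call; for the wrist camera it gives the pose at the moment of the call.
- bot.close_job(): hands the job in; it is judged then, once.
Trained networks look in the newest picture that a camera, given by its name, has taken for a name from the list of things; names that differ only in an ending like _2 or _b are one class to them, and where a whole thing is asked for, a point or a joint stands for the part that bears it (a point fixed in the world has none). Each returns a list of dicts, best first, with "confidence" (0 to 1); they miss things now and then, are a little off and sometimes report something else, mostly with a low value. They report only what shows in the picture. A call takes as long as a camera call. They do not tell look-alikes from the thing itself.
- bot.find_in(camera, label): "bbox" ([centre column, centre row, width, height] in pixels, round what is visible of it).
- bot.masks_of(camera, label): "pixels" (420x560 bool, what is visible of it) and "bbox" ([centre column, centre row, width, height] in pixels, round what is visible of it).
The state is a dict: "time": time; "joint_positions": joint angles; "dq": joint speeds; "tau": joint torques, N m; "tool_pos": TCP position; "tcp_rot": TCP orientation; "contact_force": force on the tool from outside, world axes, zero at the start; "moment": the same for the moment, N m; "grip_width": finger opening in mm; "finger_force": force on a finger pad.
Only numpy, scipy, OpenCV 4.12 (cv2) and the standard library are available. Lean on these libraries where they do the work, as an engineer would, in place of code of your own. Each camera call takes 0.05 s, during which the arm holds its last target. There are 200 camera calls.

## Working session

There is one attempt and no reset: what is moved stays moved. The work goes in short steps, Python scripts to look and compute and a tool call to move; the robot and the scene stay as the last step left them, time stands still between calls to the robot, and variables do not carry over. Pictures are saved under pics/ and viewed, at most 10 in all, crops included, and the job is handed in when it is done.

Besides the shell and the picture viewer there is one more tool, called after "Request:" as name(argument=value, ...), one argument or row to a line, values as JSON. jog_arm: Moves the arm, as the interface text tells. Its arguments: {"type":"object","properties":{"dp":{"type":"array"},"twist":{"type":"array"},"jaw":{"type":"number"}},"required":["dp","twist"]}

```bash
mkdir -p pics; ls; cat > h.py <<'E'
from plant import bot
import numpy as np, cv2
def ray(cam,uv,P=None):
    P=P or bot.camera_params(cam)
    d=np.array([(uv[0]-P['cx'])/P['fx'],(uv[1]-P['cy'])/P['fy']]);s=d.copy()
    for _ in range(20): s=d/(1+P['k1']*(s@s))
    R=np.array(P['R']);t=np.array(P['t'])
    return -R.T@t, R.T@np.array([s[0],s[1],1])
def at(cam,uv,z):
    o,d=ray(cam,uv);return o+d*(z-o[2])/d[2]
def proj(cam,X):
    P=bot.camera_params(cam);c=np.array(P['R'])@np.array(X,float)+np.array(P['t']);s=c[:2]/c[2];s=s*(1+P['k1']*(s@s))
    return np.array([P['fx']*s[0]+P['cx'],P['fy']*s[1]+P['cy']])
E
python3 - <<'E'
from h import *
o=bot.get_obs();print(o)
ims=[]
for c in ["scene","side"]:
    im=bot.capture(c);cv2.imwrite(f"pics/{c}0.png",im)
    o,_=ray(c,(280,210));print(c,'cam at',o.round())
    for l in ["stand","dish","tape","meter","squeeze","bail","dial","mat","thin_a","lug"]:
        try:
            for r in bot.find_in(c,l)[:3]: print(c,l,np.round(r['bbox']),round(r['confidence'],2),at(c,r['bbox'][:2],0).round())
        except Exception as e: print(c,l,e)
E
```

```text
pics
{'time': 0.0, 'joint_positions': array([-1.25899060e+00,  3.42738325e-01,  1.52503196e+00, -1.81022586e-05,
        1.27542281e+00, -1.45992012e-01]), 'dq': array([-2.63778575e-03, -9.07671241e-04, -8.53691081e-04,  7.15277755e-04,
       -7.01166608e-04, -4.01547697e-05]), 'tau': array([ 3.06664544e-03, -4.31240237e+01, -2.44218278e+01,  7.20061501e-02,
        5.60087641e-02, -1.08053277e-04]), 'tool_pos': array([ 231.92378033, -470.52361753,  226.03166703]), 'tcp_rot': array([-3.14000672e+00, -2.15696619e-04,  4.57802847e-01]), 'contact_force': array([ 0.30497427, -0.3037866 , -0.69688911]), 'moment': array([ 0.01181731, -0.01453061,  0.02799715]), 'finger_force': 0.0, 'grip_width': 92.20370153550742}
scene cam at [1111.  734.  918.]
scene stand [297. 219. 124. 100.] 0.96 [378. -82.   0.]
scene dish [437. 281.  63.  48.] 0.83 [254. 421.   0.]
scene dish [198. 197.  48.  35.] 0.73 [ 585. -445.    0.]
scene dish [387. 328.  65.  64.] 0.61 [502. 426.  -0.]
scene tape [272. 216.   9.  20.] 0.6 [ 437. -154.    0.]
scene meter [201. 237.  51.  29.] 0.94 [ 697. -232.    0.]
scene me
[... 549 characters left out ...]
 69.  61.] 0.75 [735. 348.   0.]
side tape [348. 249.  26.  29.] 0.65 [ 424. -158.    0.]
side meter [286. 189.  18.   6.] 0.69 [ 766. -278.    0.]
side meter [292. 238.  70. 118.] 0.56 [586. -88.   0.]
side squeeze [234. 296.  19.  41.] 0.92 [559. 201.   0.]
side bail [294. 240.  77. 115.] 0.7 [577. -86.   0.]
side dial [296. 206.  76.  48.] 0.76 [ 678. -221.    0.]
side mat [295. 255.  76. 146.] 0.6 [534. -36.   0.]
side thin_a [295. 235.   8.  16.] 0.62 [ 589. -103.    0.]
side thin_a [293. 240.  75. 117.] 0.55 [579. -83.   0.]
side thin_a [300. 251.  16.  17.] 0.5 [531. -58.   0.]
side lug [295. 206.  72.  52.] 0.91 [ 682. -220.    0.]
side lug [296. 254.  71. 143.] 0.47 [532. -40.   0.]
```

```bash
python3 - <<'E'
import cv2
a=cv2.imread("pics/scene0.png")[140:380,150:490];b=cv2.imread("pics/side0.png")[150:350,110:400]
cv2.imwrite("pics/a.png",cv2.resize(a,(800,565),interpolation=2));cv2.imwrite("pics/b.png",cv2.resize(b,(800,552),interpolation=2))
E
```

```text
(no output)
```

View pics/a.png

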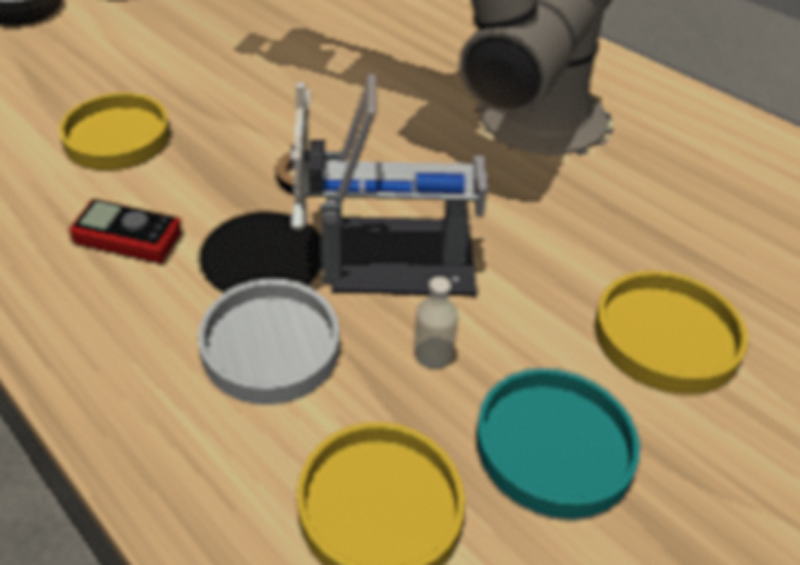

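View pics/b.png

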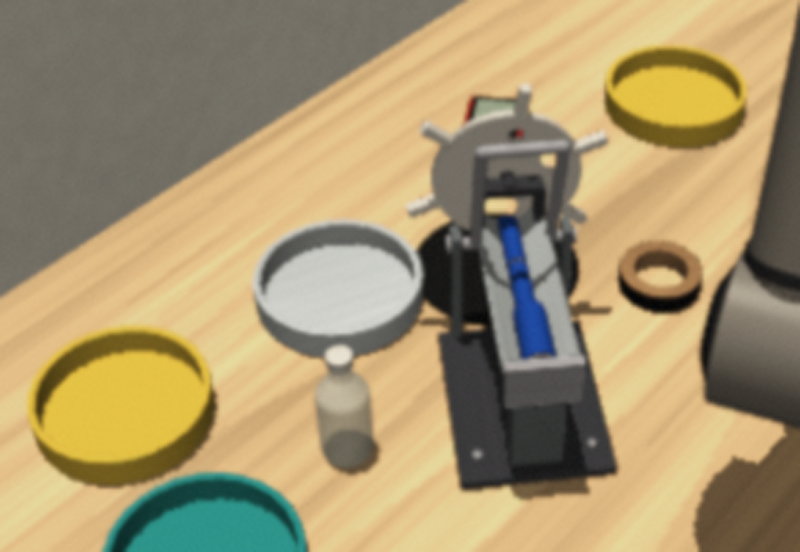

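The aluminium dish lies left of the black mat, and the tape roll is to the right. The dial holes show at the top, upper right and bottom, so it starts on the large hole, with q ≈ -1.05. Next I fit the stand pose from points read off the images.

```bash
cat > fit.py <<'E'
from h import *
from scipy.optimize import least_squares
S=lambda u,v:(u/(800/290)+110,v/(552/200)+150)
C=lambda u,v:(u/(800/340)+150,v/(565/240)+140)
c6=np.cos(np.pi/3)*105;s6=np.sin(np.pi/3)*105
pts=[("side",S(460,485),(-200,75,0)),("side",S(614,472),(-200,-75,0)),("side",S(440,336),(0,75,12)),
("side",S(474,151),(-50,43,283)),("side",S(571,144),(-50,-43,283)),("side",S(524,90),(40,0,285)),("side",S(606,138),(40,-s6,180+c6)),("side",S(424,130),(40,s6,180+c6)),
("scene",C(334,291),(0,75,0)),("scene",C(476,292),(-200,75,0)),("scene",C(302,88),(40,0,285)),("scene",C(372,78),(-50,-43,285))]
def W(p,X):
    c,s=np.cos(p[2]),np.sin(p[2]);return np.array([p[0]+c*X[0]-s*X[1],p[1]+s*X[0]+c*X[1],X[2]])
f=lambda p:np.concatenate([proj(c,W(p,X))-uv for c,uv,X in pts])
if __name__=="__main__":
    r=min((least_squares(f,[450,-50,y],loss='soft_l1') for y in(-.8,0,.8)),key=lambda r:r.cost)
    print(r.x,r.cost);print(f(r.x).reshape(-1,2).round(1).tolist())
    print('mat',W(r.x,(102,0,0)))
    print('mat pix',proj('scene',W(r.x,(102,0,0))),proj('side',W(r.x,(102,0,0))))
    bot.capture("scene");
    for m in bot.masks_of("scene","dish")[:6]: print(np.round(m['bbox']),m['confidence'],at("scene",m['bbox'][:2],17).round())
    for n,c,u in(("dish","side",(232,256)),("dish","scene",C(270,335)),("tape","side",S(660,275)),("meter","scene",(201,237)),("squeeze","scene",C(436,345)),("squeeze","side",S(348,440))):
        print(n,at(c,u,17).round())
E
python3 fit.py
```

```text
[490.43714622  16.93635261  -7.06761114] 21.641752366335943
[[-0.8, 2.3], [0.9, 2.4], [0.2, -2.0], [1.2, -0.1], [1.0, 0.4], [-3.8, -0.8], [-0.1, -3.8], [-2.3, 2.9], [-1.8, -0.4], [0.1, 2.2], [-0.8, -0.7], [0.5, -3.5]]
mat [562.63213321 -55.11837558   0.        ]
mat pix [261.84191256 245.73380324] [291.66649708 247.0397991 ]
[437. 281.  64.  52.] 0.96 [269. 426.  17.]
[315. 354.  71.  69.] 0.85 [714. 362.  17.]
[199. 195.  49.  32.] 0.84 [ 583. -435.   17.]
[386. 330.  68.  67.] 0.72 [521. 434.  17.]
[262. 283.  64.  53.] 0.69 [671.  88.  17.]
dish [662. 101.  17.]
dish [664.  91.  17.]
tape [ 412. -141.   17.]
meter [ 704. -214.   17.]
squeeze [515. 243.  17.]
squeeze [513. 241.  17.]
```

Request:
jog_arm(
  dp=[
    [0,0,-0.01],
    [0,0,-0.01],
    [0,0,-0.01],
    [0,0,-0.01],
  ],
  twist=[-9.7,-9.7,-9.7,-9.7],
  jaw=0.03,
)

```text
time: 1.7
tool_pos: [232.1, -470.9, 267.1]
tcp_rot: [3.142, 0.0, 1.141]
contact_force: [0.8, -0.6, -0.6]
grip_width: 56.5
finger_force: 0.0
```

Request:
jog_arm(
  dp=[
    [0.033,0.03,0],
    [0.033,0.03,0],
    [0.033,0.03,0],
    [0.033,0.03,0],
    [0.033,0.03,0],
    [0.033,0.03,0],
    [0.033,0.03,0],
    [0.033,0.03,0],
  ],
  twist=[0,0,0,0,0,0,0,0],
)

```text
time: 2.7
tool_pos: [562.4, -332.2, 266.7]
tcp_rot: [3.142, 0.0, 1.135]
contact_force: [0.7, -0.6, 0.5]
grip_width: 29.9
finger_force: 0.0
```

```bash
python3 - <<'E'
from h import *
o=bot.get_obs();print(o['joint_positions'].round(4),o['tool_pos'].round(1),o['tcp_rot'].round(3),o['grip_width'])
P=bot.camera_params("wrist");print("wristcam",(-np.array(P['R']).T@np.array(P['t'])).round())
a=bot.capture("scene");cv2.imwrite("pics/c.png",cv2.resize(a[0:400,100:500],(600,600),interpolation=2))
E
```

```text
[-6.5080e-01  5.6680e-01  1.0533e+00 -1.0000e-04  1.5214e+00 -2.1500e-01] [ 562.4 -332.2  266.7] [3.142 0.    1.135] 29.925708875826473
wristcam [ 591. -272.  425.]
```

View pics/c.png

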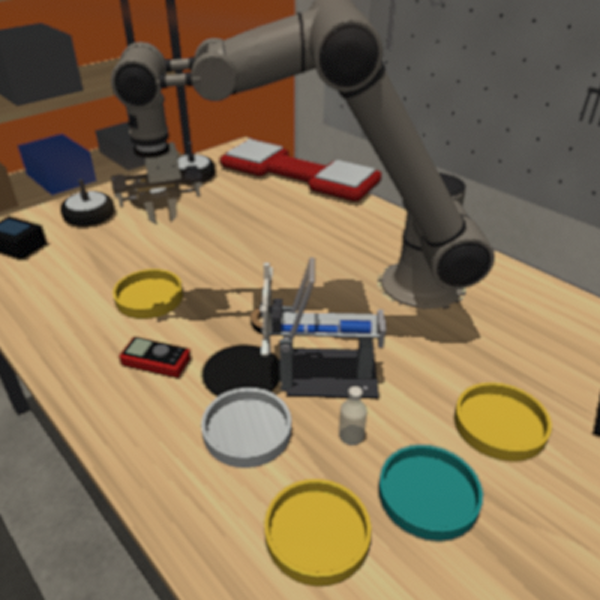

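The arm clears the stand with its wrist high, and the scene is unchanged. I go above the dish wall next.

Request:
jog_arm(
  dp=[
    [0.053,0,0.01],
    [0.054,0,0.01],
    [0.054,0,0.01],
    [0.054,0,0.01],
    [0.054,0,0.01],
    [0.054,0,0.01],
    [0.054,0,0.01],
    [0.053,0,0.01],
    [0,0,0.01],
  ],
  twist=[0,0,0,0,0,0,0,0,0],
)

```text
time: 3.88
tool_pos: [743.0, 61.3, 175.1]
tcp_rot: [-3.141, -0.001, 1.14]
contact_force: [-0.3, -1.0, -0.4]
grip_width: 29.8
finger_force: 0.0
```

```bash
python3 - <<'E'
from h import *
o=bot.get_obs();print(o['tool_pos'].round(1),o['tcp_rot'].round(3))
im=bot.capture("wrist");cv2.imwrite("pics/d.png",im)
for r in bot.find_in("wrist","dish"): print(np.round(r['bbox']),r['confidence'],at("wrist",r['bbox'][:2],17).round())
print('expected dish centre px',proj("wrist",(664,95,35)),'tcp below',proj("wrist",(742,59,35)))
E
```

```text
[743.   61.3 175.1] [-3.141e+00 -1.000e-03  1.140e+00]
[116.  11. 126.  22.] 0.96 [681. 269.  17.]
[196. 192. 203. 177.] 0.83 [671. 102.  17.]
expected dish centre px [186.82402151 206.6632659 ] tcp below [286.45383424 206.48189468]
```

View pics/d.png

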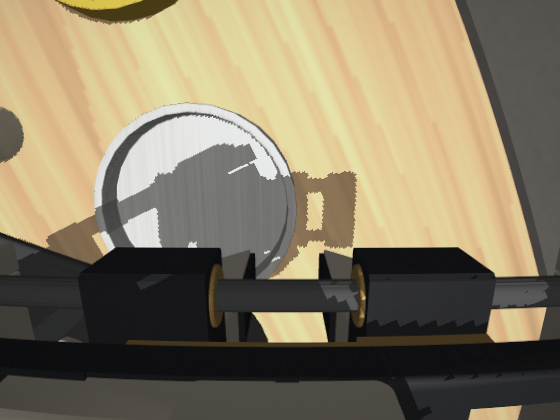

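The wrist view shows the rim from columns 95 to 297 and rows 103 to about 305, so the dish centre is at about (672, 94). Shift 8 mm and descend astride the wall.

Request:
jog_arm(
  dp=[
    [0,0.008,0],
    [0,0,0.04],
    [0,0,0.04],
    [0,0,0.035],
    [0,0,0.025],
    [0,0,0.022],
    [0,0,0],
  ],
  twist=[0,0,0,0,0,0,0],
  jaw=0.038,
)

```text
time: 4.85
tool_pos: [749.1, 51.5, 13.4]
tcp_rot: [-3.139, 0.001, 1.133]
contact_force: [-0.6, -0.5, 0.3]
grip_width: 37.8
finger_force: 0.0
```

Request:
jog_arm(
  dp=[
    [0,0,0],
    [0,0,0],
    [0,0,0],
    [0,0,0],
    [0,0,0],
  ],
  twist=[0,0,0,0,0],
  jaw=0.0,
)

```text
time: 5.48
tool_pos: [750.0, 53.6, 15.6]
tcp_rot: [3.141, -0.0, 1.135]
contact_force: [-4.1, 0.6, 5.7]
grip_width: 7.6
finger_force: 30.0
```

Request:
jog_arm(
  dp=[
    [-0.02,0.0016,0],
    [-0.021,0.0016,0],
    [-0.021,0.0016,0],
    [-0.021,0.002,0],
    [-0.02,-0.008,0],
    [-0.021,-0.009,0],
  ],
  twist=[0,0,0,0,0,0],
)

```text
time: 6.22
tool_pos: [688.7, -56.4, 15.6]
tcp_rot: [3.138, -0.001, 1.134]
contact_force: [1.8, 2.9, 5.1]
grip_width: 7.9
finger_force: 30.1
```

```bash
python3 - <<'E'
from h import *
o=bot.get_obs();print(o['tool_pos'].round(1),o['contact_force'].round(1),o['grip_width'])
a=bot.capture("scene");b=bot.capture("side")
cv2.imwrite("pics/e.png",np.hstack([cv2.resize(a[170:320,180:350],(400,353),interpolation=2),cv2.resize(b[180:330,220:390],(400,353),interpolation=2)]))
for c in("scene","side"):
    for l in ("dish","mat"):
        for r in bot.find_in(c,l)[:5]: print(c,l,np.round(r['bbox']),round(r['confidence'],2),at(c,r['bbox'][:2],17).round())
E
```

```text
[688.7 -56.4  15.6] [1.8 2.9 5.1] 7.946212256099485
scene dish [387. 328.  70.  65.] 0.64 [514. 433.  17.]
scene dish [192. 197.  32.  39.] 0.64 [ 611. -442.   17.]
scene dish [437. 282.  64.  50.] 0.63 [274. 428.  17.]
scene dish [257. 254.  56.  44.] 0.6 [610. -21.  17.]
scene dish [334. 279.  16.  36.] 0.56 [496. 221.  17.]
scene mat [306. 219.  98.  90.] 0.81 [367. -45.  17.]
scene mat [335. 278.  22.  39.] 0.57 [491. 217.  17.]
side dish [265. 395.  86.  49.] 0.86 [290. 384.  17.]
side dish [185. 357.  72.  70.] 0.67 [505. 430.  17.]
side dish [369. 182.  26.  30.] 0.62 [ 551. -479.   17.]
side dish [233. 296.  20.  45.] 0.59 [552. 212.  17.]
side dish [267. 246.  53.  47.] 0.58 [610.   4.  17.]
side mat [297. 254.  78. 142.] 0.7 [519. -25.  17.]
side mat [300. 251.  12.  15.] 0.19 [522. -44.  17.]
```

View pics/e.png

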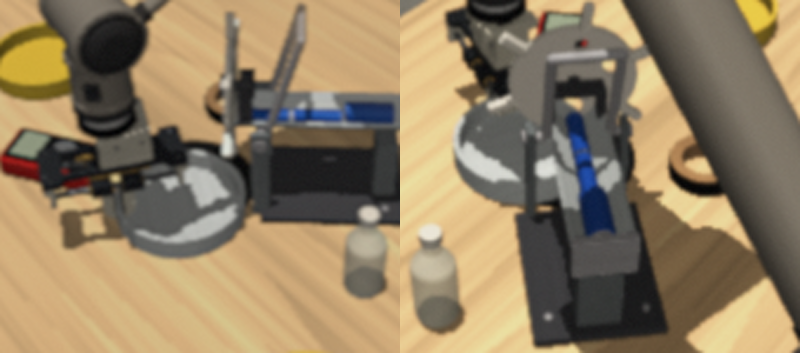

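The dish tracks as planned, now at about (610, -20) with the mat's dark rim showing beyond it. I finish the slide.

Request:
jog_arm(
  dp=[
    [-0.013,-0.007,0],
    [-0.013,-0.007,0],
    [-0.013,-0.007,0],
    [-0.013,-0.008,0],
    [0,0,0],
    [0,0,0],
  ],
  twist=[0,0,0,0,0,0],
)

```text
time: 7.28
tool_pos: [639.1, -91.6, 15.6]
tcp_rot: [3.141, 0.002, 1.134]
contact_force: [-3.1, -2.0, 9.1]
grip_width: 7.8
finger_force: 30.0
```

Request:
jog_arm(
  dp=[
    [0,0,0],
    [0,0,0],
    [0,0,-0.03],
    [0,0,-0.04],
    [0,0,-0.05],
    [0.03,0.04,-0.05],
    [0.03,0.04,-0.06],
    [0,0,-0.06],
  ],
  twist=[0,0,0,0,0,0,0,0],
  jaw=0.03,
)

```text
time: 8.28
tool_pos: [723.2, -71.4, 285.2]
tcp_rot: [-3.138, 0.001, 1.136]
contact_force: [1.4, -0.4, 0.4]
grip_width: 29.8
finger_force: 0.0
```

```bash
python3 - <<'E'
from h import *
o=bot.get_obs();print(o['tool_pos'].round(1),o['tcp_rot'].round(3),o['contact_force'].round(1),o['grip_width'])
a=bot.capture("scene");b=bot.capture("side")
cv2.imwrite("pics/f.png",np.hstack([cv2.resize(a[150:300,190:360],(400,353),interpolation=2),cv2.resize(b[170:320,230:400],(400,353),interpolation=2)]))
for c in("scene","side"):
        for r in bot.find_in(c,"dish")[:6]: print(c,np.round(r['bbox']),round(r['confidence'],2),at(c,r['bbox'][:2],17).round())
E
```

```text
[723.2 -71.4 285.2] [-3.138e+00  1.000e-03  1.136e+00] [ 1.4 -0.4  0.4] 29.80409431416775
scene [261. 242.  53.  41.] 0.86 [565. -56.  17.]
scene [437. 282.  63.  51.] 0.8 [273. 427.  17.]
scene [314. 355.  70.  69.] 0.78 [717. 361.  17.]
scene [387. 330.  69.  63.] 0.66 [519. 436.  17.]
scene [199. 196.  50.  36.] 0.6 [ 586. -429.   17.]
side [153. 295.  68.  55.] 0.87 [720. 351.  17.]
side [292. 246.  58.  47.] 0.83 [554. -43.  17.]
side [186. 357.  73.  73.] 0.72 [501. 428.  17.]
side [263. 394.  86.  50.] 0.58 [295. 385.  17.]
side [356. 187.  53.  11.] 0.48 [ 570. -425.   17.]
```

View pics/f.png

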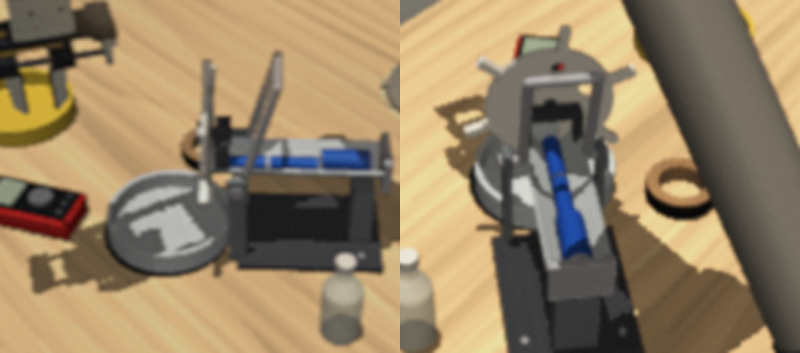

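The dish now covers the mat, at about (563, -53). Next I turn the dial with shut fingers, tool axes lined up with the stand.

Request:
jog_arm(
  dp=[
    [0,0,-0.028],
    [0,0,-0.028],
    [-0.014,-0.044,0],
    [-0.014,-0.044,0],
    [-0.014,-0.044,0],
    [-0.015,-0.043,0],
    [0,0,0.03],
    [0,0,0.031],
    [0,0,0],
  ],
  twist=[10,10,0,0,0,0,0,0,0],
  jaw=0.0,
)

```text
time: 9.6
tool_pos: [556.0, 11.3, 278.2]
tcp_rot: [-3.135, 0.005, 0.786]
contact_force: [0.3, -0.3, 0.1]
grip_width: 0.4
finger_force: 0.0
```

```bash
cat > where.py <<'E'
from h import *
T=[490.44,16.94];y=-7.06761114+2*np.pi
def st(p):
    d=np.array(p[:2])-T;c,s=np.cos(y),np.sin(y);return np.array([c*d[0]+s*d[1],-s*d[0]+c*d[1],p[2]]).round(1)
o=bot.get_obs()
print('t',o['time'],'stand tcp',st(o['tool_pos']),'rot',o['tcp_rot'].round(3),'stand F',st(np.r_[o['contact_force'][:2]+T,o['contact_force'][2]]))
E
cat > dial.py <<'E'
# dial angle from white lug tips: match lug model to brightness in both views
from fit import *
from where import *
p=[*T,y]
def hopperq(X,h):  # tip by h about y axis at z130
    c,s=np.cos(h),np.sin(h);x,z=X[0],X[2]-130;return (c*x+s*z,X[1],130-s*x+c*z)
def score(q,h,b):
    tot=0
    for n in range(6):
        a=q+n*np.pi/3
        for r,off,w in[(85,0,1),(92,0,1),(99,0,1),(88,13,-.5),(96,13,-.5),(88,-13,-.5),(96,-13,-.5)]:
            X=hopperq((34,-np.sin(a)*r+np.cos(a)*off,180+np.cos(a)*r+np.sin(a)*off),h)
            u=proj("side",W(p,X));hsv=cv2.getRectSubPix(b,(1,1),(float(u[0]),float(u[1])))
            tot+=w*float(hsv[0,0])
    return tot
def run():
    im=bot.capture("side");b=cv2.GaussianBlur(255.-(cv2.cvtColor(im,cv2.COLOR_BGR2HSV)[...,1]).astype(np.float32),(0,0),.8).astype(np.float32)
    qs=np.arange(-.52,.53,.02);s=[score(q,0,b) for q in qs];i=np.argsort(s)[::-1][:4]
    print('dial mod 1.047:',qs[i].round(2),np.array(s)[i].round());return im
if __name__=="__main__": run()
E
python3 dial.py
```

```text
t 9.6 stand tcp [ 50.4  42.3 278.2] rot [-3.135  0.005  0.786] stand F [ 0.4 -0.   0.1]
dial mod 1.047: [-0.22 -0.24 -0.26 -0.2 ] [1343. 1342. 1327. 1326.]
```

```bash
python3 - <<'E'
from dial import *
im=bot.capture("side");b=cv2.resize(im[170:260,240:350],(733,600),interpolation=2)
for q,col in((0,(0,0,255)),(.1,(0,255,0))):
  for n in range(6):
    a=q+n*np.pi/3
    for r in (75,105):
      u=proj("side",W(p,(40,-np.sin(a)*r,180+np.cos(a)*r)));cv2.circle(b,tuple(int(v) for v in ((u[0]-240+.5)*6.667,(u[1]-170+.5)*6.667)),4,col,-1)
cv2.imwrite("pics/g.png",b)
E
```

```text
t 9.65 stand tcp [ 51.4  43.1 280.3] rot [-3.138e+00  3.000e-03  7.860e-01] stand F [0.9 0.8 0.2]
```

View pics/g.png

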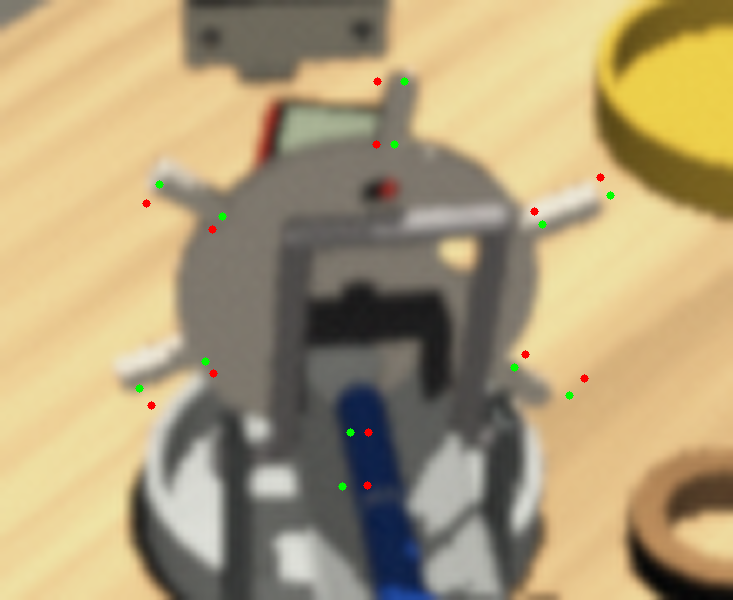

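The top lug leans right (tip at (402,78)), so the dial is off its station by about +0.1 to 0.16. I refit the stand with the dial angle free.

```bash
python3 - <<'E'
from h import *
import fit
g=lambda u,v:(u/6.667+240-.5,v/6.667+170-.5)
tips=[(402,78,0),(600,190,1),(545,398,2),(120,370,4),(162,172,5)]
base=[q for q in fit.pts if not(q[2][0]==40 and q[0]=="side")]
bail=[("side",g(283,225),(-50,49,286)),("side",g(508,213),(-50,-49,286))]
base=[q for q in base if not(q[0]=="side" and q[2][2]==283)]+[("side",g(285,232),(-50,43,283)),("side",g(508,213),(-50,-43,283))]
def f(p):
    L=[proj(c,fit.W(p,X))-uv for c,uv,X in base]
    for u,v,n in tips:
        a=p[3]+n*np.pi/3;L.append(proj("side",fit.W(p,(40,-np.sin(a)*103,180+np.cos(a)*103)))-g(u,v))
    return np.concatenate(L)
r=fit.least_squares(f,[490,17,-.784,.1],loss='soft_l1');print(r.x,r.cost);print(f(r.x).reshape(-1,2).round(1).tolist())
E
```

```text
[ 4.95225421e+02  1.76280103e+01 -7.55284165e-01  1.62987926e-01] 13.232500617042767
[[-0.1, 2.0], [1.2, 0.8], [-1.2, -2.1], [-2.1, 0.4], [-0.1, 1.7], [-1.9, 0.2], [-0.9, -3.1], [-0.3, -0.1], [1.0, 0.2], [0.6, 0.7], [-0.5, 1.7], [-0.4, -0.3], [0.8, 1.0], [-0.1, 0.5]]
```

```bash
sed -i 's/^T=.*/T=[495.2,17.6];y=-0.7553/' where.py; sed -i 's/(34,-np.sin/(40,-np.sin/' dial.py
```

Request:
jog_arm(
  dp=[
    [-0.035,0.002,0.002],
    [-0.015,0,0.003],
    [-0.011,0,0.0025],
    [-0.0095,0,0.0035],
    [-0.0085,0,0.005],
    [-0.008,0,0.006],
    [-0.0075,0,0.006],
    [-0.0055,0,0.0055],
    [-0.005,0,0.006],
    [0,0,0],
  ],
  twist=[-1.7,0,0,0,0,0,0,0,0,0],
)

```text
time: 10.95
tool_pos: [486.5, -66.0, 241.8]
tcp_rot: [-3.141, 0.001, 0.815]
contact_force: [-0.4, -0.3, -0.2]
grip_width: 0.1
finger_force: 0.1
```

```bash
python3 dial.py
```

```text
t 10.95 stand tcp [ 51.  -66.8 241.8] rot [-3.141e+00  1.000e-03  8.150e-01] stand F [-0.1 -0.5 -0.2]
dial mod 1.047: [-0.28 -0.3  -0.32 -0.26] [1283. 1282. 1266. 1265.]
```

```bash
cat > dial2.py <<'E'
from where import *
from fit import W
p=[*T,y]
def run(cams=("side",)):
  for cam in cams:
    im=bot.capture(cam);s=cv2.GaussianBlur(cv2.cvtColor(im,cv2.COLOR_BGR2HSV)[...,1].astype(np.float32),(0,0),.6)
    th=np.arange(-100,101,4);v=[]
    for d in th:
        a=np.radians(d);v.append(np.mean([cv2.getRectSubPix(s,(1,1),tuple(map(float,proj(cam,W(p,(40,-np.sin(a)*r,180+np.cos(a)*r))))))[0,0] for r in(84,88,92,96,100)]))
    print(cam,' '.join(f"{d}:{int(x)}" for d,x in zip(th,v)))
if __name__=="__main__": run()
E
python3 dial2.py
```

```text
t 11.0 stand tcp [ 51.  -66.6 242.1] rot [-3.141  0.     0.815] stand F [-0.7  0.6  1.3]
side -100:87 -96:84 -92:87 -88:91 -84:95 -80:98 -76:98 -72:87 -68:43 -64:33 -60:62 -56:91 -52:93 -48:93 -44:94 -40:93 -36:93 -32:98 -28:117 -24:123 -20:82 -16:53 -12:58 -8:35 -4:45 0:74 4:82 8:114 12:111 16:88 20:84 24:87 28:83 32:64 36:67 40:76 44:88 48:77 52:40 56:48 60:89 64:96 68:93 72:91 76:88 80:85 84:81 88:80 92:80 96:81 100:82
```

The lugs sit at -65°, -8° and +53°, so the dial is at about -0.11 rad. I push the next lug.

Request:
jog_arm(
  dp=[
    [0.01,0,-0.035],
    [0.012,0,-0.025],
    [0.045,0,0],
    [0.045,0,0],
    [0,0,0.012],
    [0,0,0.01],
    [-0.025,0,0],
    [-0.015,0,0.002],
    [-0.006,0,0],
  ],
  twist=[0,0,0,0,0,0,0,0,0],
)

```text
time: 12.18
tool_pos: [531.5, -18.8, 278.5]
tcp_rot: [3.141, -0.0, 0.814]
contact_force: [0.4, 1.2, 0.2]
grip_width: 0.2
finger_force: 0.5
```

Request:
jog_arm(
  dp=[
    [-0.012,0,0.003],
    [-0.011,0,0.0025],
    [-0.0095,0,0.0035],
    [-0.0085,0,0.005],
    [-0.008,0,0.006],
    [-0.0075,0,0.006],
    [-0.0055,0,0.0055],
    [-0.005,0,0.006],
    [-0.0065,0,0.009],
    [0,0,0],
  ],
  twist=[0,0,0,0,0,0,0,0,0,0],
)

```text
time: 13.42
tool_pos: [481.2, -71.6, 231.0]
tcp_rot: [-3.14, 0.001, 0.815]
contact_force: [-0.2, 0.6, 0.6]
grip_width: 0.5
finger_force: 0.1
```

```bash
python3 dial2.py
```

```text
t 13.425 stand tcp [ 50.9 -74.5 231. ] rot [-3.14e+00  1.00e-03  8.15e-01] stand F [-0.6  0.3  0.6]
side -100:86 -96:84 -92:86 -88:91 -84:95 -80:98 -76:98 -72:97 -68:95 -64:83 -60:39 -56:36 -52:75 -48:93 -44:94 -40:93 -36:94 -32:98 -28:117 -24:123 -20:82 -16:53 -12:62 -8:66 -4:63 0:36 4:53 8:114 12:110 16:88 20:84 24:86 28:88 32:87 36:70 40:53 44:57 48:65 52:80 56:71 60:40 64:51 68:90 72:92 76:88 80:84 84:81 88:80 92:80 96:81 100:82
```

The dial reads about 1.07 rad, the middle hole. I move behind the bail.

Request:
jog_arm(
  dp=[
    [0.012,0,-0.035],
    [0.012,0,-0.045],
    [0.01,-0.03,-0.02],
    [0.02,-0.04,0],
    [0.02,-0.04,0],
    [0,-0.033,0],
    [0,0,0.035],
    [0,0,0.034],
    [0,0,0],
  ],
  twist=[0,0,0,0,0,0,0,0,0],
)

```text
time: 14.6
tool_pos: [427.0, 80.7, 261.3]
tcp_rot: [-3.138, 0.004, 0.816]
contact_force: [-0.2, -0.3, 0.9]
grip_width: 0.4
finger_force: 0.0
```

```bash
python3 dial2.py
```

```text
t 14.6 stand tcp [-93.   -0.8 261.3] rot [-3.138  0.004  0.816] stand F [ 0.1 -0.3  0.9]
side -100:88 -96:86 -92:88 -88:93 -84:97 -80:100 -76:100 -72:98 -68:97 -64:84 -60:40 -56:37 -52:77 -48:95 -44:96 -40:96 -36:96 -32:100 -28:119 -24:124 -20:82 -16:54 -12:50 -8:21 -4:31 0:40 4:40 8:42 12:42 16:41 20:41 24:41 28:41 32:42 36:42 40:53 44:66 48:72 52:72 56:47 60:31 64:40 68:64 72:65 76:63 80:57 84:61 88:61 92:65 96:65 100:66
```

Request:
jog_arm(
  dp=[
    [0,0.014,0],
    [0,0.012,0],
    [0,0.012,0],
    [0,0.014,0],
    [0,0.014,0],
    [0,0.014,0],
    [0,0.014,0],
    [0,0.014,0],
    [0,0.01,0],
    [0,0.008,0],
  ],
  twist=[0,0,0,0,0,0,0,0,0,0],
)

```text
time: 15.9
tool_pos: [520.8, -6.5, 262.9]
tcp_rot: [3.141, 0.0, 0.815]
contact_force: [-3.3, 3.0, -2.1]
grip_width: 0.6
finger_force: 1.5
```

Request:
jog_arm(
  dp=[
    [0,0,0],
    [0,0,0],
    [0,0,0],
    [0,0,0],
    [0,0,0],
    [0,0,0],
    [0,0,0],
    [0,0,0],
    [0,0,0],
    [0,0,0],
  ],
  twist=[0,0,0,0,0,0,0,0,0,0],
)

```text
time: 17.15
tool_pos: [520.2, -5.8, 262.9]
tcp_rot: [3.142, -0.0, 0.816]
contact_force: [-0.3, 3.3, 1.3]
grip_width: 0.4
finger_force: 0.9
```

```bash
cat > look.py <<'E'
import sys
from where import *
a=bot.capture("scene");b=bot.capture("side")
cv2.imwrite(sys.argv[1],np.hstack([cv2.resize(a[150:300,190:360],(400,353),interpolation=2),cv2.resize(b[170:320,230:400],(400,353),interpolation=2)]))
for c in("scene","side"):
    for r in bot.find_in(c,"thin_a")[:4]: print(c,np.round(r['bbox']),round(r['confidence'],2),at(c,r['bbox'][:2],17).round())
E
python3 look.py pics/i.png
```

```text
t 17.15 stand tcp [3.430e+01 1.000e-01 2.629e+02] rot [ 3.142 -0.     0.816] stand F [-2.5  2.3  1.3]
scene [253. 245.  16.   6.] 0.54 [593. -65.  17.]
scene [250. 235.  24.   3.] 0.43 [ 572. -108.   17.]
```

View pics/i.png

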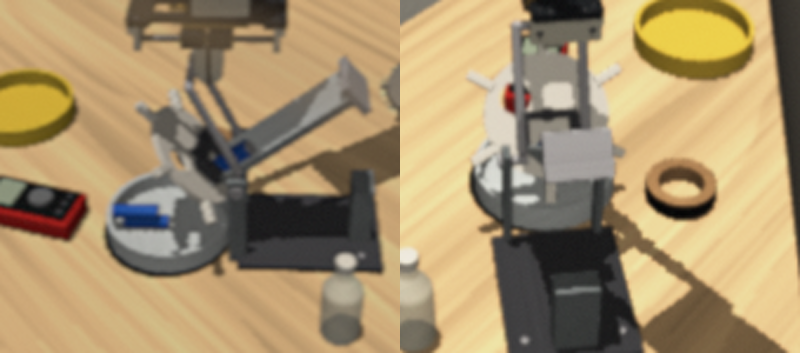

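Both thin cells lie in the dish, near (140,215) in the left view, and the thick one is held at the dial. I let the trough down gently.

Request:
jog_arm(
  dp=[
    [0,-0.012,0],
    [0,-0.012,0],
    [0,-0.012,0],
    [0,-0.012,0],
    [0,-0.012,0],
    [0,-0.012,0],
    [0,-0.012,0],
    [0,-0.012,0],
    [0,-0.012,0],
    [0,-0.01,0],
  ],
  twist=[0,0,0,0,0,0,0,0,0,0],
)

```text
time: 18.6
tool_pos: [434.3, 75.3, 263.2]
tcp_rot: [3.14, -0.001, 0.816]
contact_force: [0.1, 0.2, 0.3]
grip_width: 0.3
finger_force: 0.0
```

Request:
jog_arm(
  dp=[
    [0,-0.012,0],
    [0,0,0],
    [0,0,0],
    [0,0,0],
    [0,0,-0.035],
    [0,0,-0.035],
    [0,0,0],
    [0,0,0],
  ],
  twist=[0,0,0,0,0,0,0,0],
)

```text
time: 19.6
tool_pos: [425.4, 83.1, 332.2]
tcp_rot: [-3.141, 0.001, 0.815]
contact_force: [-0.7, 0.4, -0.9]
grip_width: 0.4
finger_force: 0.0
```

```bash
python3 dial2.py; python3 - <<'E'
from h import *
from fit import W
a=bot.capture("scene")
print([np.round(r['bbox']) for r in bot.find_in("scene","bail")[:2]], 'bail expected level', proj("scene",W([495.2,17.6,-.7553],(-50,0,286))).round(), 'dial top', proj("scene",W([495.2,17.6,-.7553],(40,0,285))).round())
m=cv2.inRange(cv2.cvtColor(a,cv2.COLOR_BGR2HSV),(100,120,40),(130,255,255));n,_,s,c=cv2.connectedComponentsWithStats(m)
for i in range(1,n):
    if s[i,4]>12: print(s[i],c[i].round(),at("scene",c[i],17).round())
print([ (np.round(r['bbox']),at("scene",r['bbox'][:2],17).round()) for r in bot.find_in("scene","dish")[:6]])
E
```

```text
t 19.6 stand tcp [-9.570e+01 -2.000e-01  3.322e+02] rot [-3.141e+00  1.000e-03  8.150e-01] stand F [-0.7 -0.2 -0.9]
side -100:91 -96:89 -92:91 -88:95 -84:99 -80:102 -76:102 -72:101 -68:99 -64:85 -60:40 -56:38 -52:79 -48:97 -44:98 -40:98 -36:98 -32:102 -28:121 -24:125 -20:82 -16:54 -12:63 -8:68 -4:67 0:41 4:25 8:24 12:25 16:26 20:29 24:32 28:34 32:38 36:41 40:41 44:42 48:42 52:45 56:38 60:34 64:50 68:91 72:96 76:93 80:89 84:86 88:85 92:85 96:86 100:87
[array([317., 207.,  83.,  62.])] bail expected level [307. 178.] dial top [276. 178.]
[ 114   91   46   38 1078] [135. 108.] [  425. -1405.    17.]
[287 213   9   7  56] [291. 216.] [397. -96.  17.]
[238 237  23  10 157] [249. 241.] [592. -86.  17.]
[(array([201., 198.,  45.,  36.]), array([ 587., -413.,   17.])), (array([315., 355.,  66.,  74.]), array([714., 362.,  17.])), (array([261., 242.,  52.,  42.]), array([562., -57.,  17.])), (array([387., 331.,  68.,  65.]), array([520., 437.,  17.])), (array([436., 282.,  62.,  50.]), array([273., 427.,  17.])), (array([315., 208.,  83.,  68.]), array([295., -71.,  17.]))]
```

The trough is level again (same lug angles). I now push the top lug back toward +y by 60°.

Request:
jog_arm(
  dp=[
    [-0.015,0.049,0],
    [-0.015,0.049,0],
    [-0.015,0.049,0],
    [0,0,0.027],
    [0,0,0.027],
    [0,0,0],
    [0.025,0,0],
    [0.015,0,0],
    [0.006,0,0],
  ],
  twist=[0,0,0,0,0,0,0,0,0],
)

```text
time: 20.92
tool_pos: [533.9, -16.3, 279.5]
tcp_rot: [3.14, -0.0, 0.817]
contact_force: [-0.8, -1.2, 0.0]
grip_width: 0.5
finger_force: 0.6
```

Request:
jog_arm(
  dp=[
    [0.012,0,0.003],
    [0.011,0,0.0025],
    [0.0095,0,0.0035],
    [0.0085,0,0.005],
    [0.008,0,0.006],
    [0.0075,0,0.006],
    [0.0055,0,0.0055],
    [0.005,0,0.006],
    [0.0055,0,0.0075],
    [0,0,0],
  ],
  twist=[0,0,0,0,0,0,0,0,0,0],
)

```text
time: 22.18
tool_pos: [582.8, 36.3, 233.0]
tcp_rot: [-3.14, 0.001, 0.816]
contact_force: [0.2, -0.2, -0.4]
grip_width: 0.0
finger_force: 0.1
```

Request:
jog_arm(
  dp=[
    [-0.01,0,-0.03],
    [-0.01,0,-0.04],
    [0,0.03,-0.03],
    [0,0.04,-0.02],
    [0,0.04,0],
    [0,0,0],
  ],
  twist=[0,0,0,0,0,0],
)

```text
time: 22.92
tool_pos: [650.2, -56.0, 352.0]
tcp_rot: [-3.14, 0.002, 0.813]
contact_force: [-0.2, 0.1, 0.7]
grip_width: 0.5
finger_force: 0.0
```

```bash
python3 dial2.py; python3 look.py pics/j.png
```

```text
t 22.925 stand tcp [163.3  52.6 352. ] rot [-3.14e+00  2.00e-03  8.13e-01] stand F [-0.2 -0.1  0.7]
side -100:90 -96:88 -92:90 -88:94 -84:99 -80:101 -76:102 -72:100 -68:98 -64:68 -60:35 -56:45 -52:87 -48:97 -44:97 -40:97 -36:97 -32:102 -28:123 -24:125 -20:83 -16:54 -12:63 -8:67 -4:56 0:35 4:65 8:116 12:113 16:91 20:87 24:89 28:92 32:88 36:89 40:94 44:94 48:89 52:81 56:50 60:38 64:65 68:95 72:95 76:92 80:89 84:86 88:84 92:84 96:85 100:86
t 22.975 stand tcp [161.9  53.  352.5] rot [-3.139e+00  1.000e-03  8.140e-01] stand F [ 0.5 -0.2 -0.1]
scene [251. 243.  17.   6.] 0.42 [592. -74.  17.]
side [293. 205.  67.  54.] 0.74 [ 676. -202.   17.]
side [290. 247.  62.  39.] 0.24 [555. -35.  17.]
```

View pics/j.png

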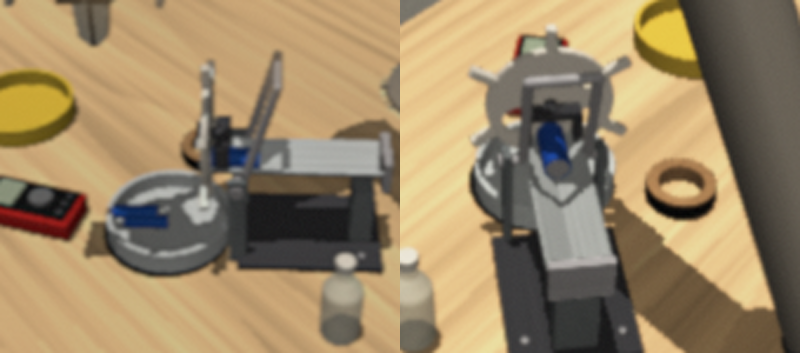

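The lugs sit at -59°, 0° and 60°, so the dial is closed. Both thin cells lie in the dish, the thick one is in the trough, and the arm is clear.

```bash
python3 -c "
from plant import bot
print(bot.close_job())"
```

```text
the job is handed in; nothing more can be done
None
```

I handed the job in after about 23 s of robot time, though no verdict came back. In the last pictures both thin cells are in the dish on the mat, the thick cell is in the level trough, the dial is closed, the arm is clear and the bystanders look undisturbed.

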